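# Free the glazed tile: hold the safety tab back and lift the toggle clamp open

### The job

The glazed tile on the maple board is done: open the toggle clamp that holds it. Draw the orange safety tab back towards the red grip until you feel it press firmly, but not jammed, on its rubber buffer, and keep it there while you start lifting; once the lock is left behind, swing the red handle right up so that the clamp stands wide open by itself, and let go. Never strain the tab or the handle against the lock, and leave the tile and the things lying around where they are.

Things in the scene. Friction and masses are not known exactly. Their poses are not given: they have to be found in the camera images.
- board: maple board 380 x 140 x 20 mm, its top 46 mm above the bench, gripped on its long edges by two blue bar clamps lying on the bench (jaws up to 52 mm high, screws out to +y); fixed. Origin on the bench below the board's centre; x along the board from the red grip towards the tile, y across it, z up. A steel toggle clamp is screwed on top: base and cheeks 40 mm high, handle lying flat towards -x, hold-down arm with a rubber-tipped spindle on the tile towards +x
- pivot (a point): hinge of the clamp's handle, 80 mm above the bench, at x = 20 mm, y = 0 of the board; the hinge axis is the board's y
- handle (a joint): handle angle, rad: 0 lying flat and shut, grows as the red end is lifted, open stop at 1.25. Stiff hinge (0.5 N m): it stays where it is left and carries the hold-down arm up with it. Locked (0.05 of free play at most) while the safety tab is not held back; past 0.25 the lock is left behind and the tab may be let go
- grip (a point): middle of the red vinyl grip (20 mm wide across the board, 26 mm tall, 70 mm long) on the handle's centre line, 169 mm from the pivot; level with the pivot when shut. Pinched on its sides it can turn between the fingers as it swings
- tab_ridge (a point): middle of the orange safety tab, a saddle on the handle bar 80 mm from the pivot, 8 mm above the handle's centre line; 26 mm wide across the board, 32 mm long; its ridge (16 mm long) tops out 10 mm above this point, its sides reach 14 mm below. Pinched on its sides it slides back towards the grip against a spring (2.5 N forward, 5.5 N at 29 mm); the handle can be lifted by it. Springs forward when let go
- keeper: dark steel lock on the clamp's base, 34 mm high, 42 x 42 mm, fixed; origin on the board, 43 mm from the pivot towards the grip. It holds a T-head under the tab's hood, set by hand: drawn back it meets a rubber buffer (5 N per mm) 7 to 29 mm on, unseen, found by feel. Clear to lift only while pressing the buffer with 8 N or more beyond the spring; 10 N is right. Over 13 N on it damages it
- tile: glazed grey-green tile 100 x 100 x 9 mm lying on the board under the rubber spindle; loose. Origin: centre of its underside
- jar: closed brown stoneware jar, 74 mm across, 94 mm tall, loose bystander. Origin: centre of its underside
- scraper: steel scraper with dark wooden handle, 188 mm long, lying flat, loose bystander. Origin on the bench near its middle, x towards the blade
- palette: teal silicone palette 130 x 95 x 12 mm with wells, loose bystander. Origin: centre of its underside
- rack: white plastic notched rack 150 x 105 mm with five leaning tiles, 113 mm tall, 1.3 kg, loose bystander. Origin: centre of its underside

How it is judged:
On the way, in this order (a step that is already met when the one before it is completed fails the run):
1. the safety tab has been drawn back while the handle still lies down (x of tab_ridge in the frame of board below -0.0665 m and value of joint handle below 0.06 rad), for 0.1 s.
2. the handle has been lifted right up (value of joint handle above 1.05 rad), for 0.2 s.
At the end, for the whole second after the job is handed in: The handle stands lifted by at least 1.05 rad (60 degrees) from flat, at rest by itself, with the tile within 4 mm of where it lay; jar, scraper, palette and rack within 15 mm of their places (value of joint handle above 1.05 rad and velocity of joint handle between -0.1 and 0.1 rad/s and distance of tile from where it was at the start of the episode below 0.004 m and distance of each of jar, scraper, palette, rack from where it was at the start of the episode below 0.015 m); the robot touches nothing.
It fails at once if the safety was strained: more than 13 N on the keeper (contact force between keeper and anything else above 13 N).
It fails at once if the tile was shifted by more than 4 mm (distance of tile from where it was at the start of the episode above 0.004 m).
It fails at once if a bystander was moved by more than 15 mm (distance of any of jar, scraper, palette, rack from where it was at the start of the episode above 0.015 m).
It also fails if it takes over 67 s, if anything falls off the work surface, if the arm or the gripper's body presses on something with over 40 N, if the wrist force passes 120 N, or if a joint passes its speed limit or range.

### The arm

A 6-joint arm with a two-finger parallel gripper is mounted at the origin on the work surface. World frame = base frame: x ahead of the robot, y to its left, z up, the work surface at z = 0. Lengths are in m, angles in rad, forces in N, time in s.
With the tool pointing down it reaches from about 0.375 to 0.975 m from the base axis. Payload 3.8 kg.
Tool frame: the origin (TCP) lies at the centre of the arm's flange, where the gripper is bolted on; the fingertips stand 166 mm ahead of it and the grasp point (between the pads) lies 147 mm ahead of it; y points along the fingers, z is the direction in which the jaws open and shut, and the axes are right-handed (so a half turn about y gives the same grasp; the last joint's range is limited). The gripper opens to 88 mm and grips with 3 to 60 N. Pads are 18 mm wide; open, the fingers measure 123 mm over their backs; the gripper's body (75 mm by 187 mm) begins 45 mm behind the grasp point.
Start: joints at [-0.037, 0.264, 1.604, -0, 1.274, -0.037], TCP at [0.675, -0, 0.405] pointing down, gripper open.
Joint ranges: [-2.63, 2.63], [-0.94, 2.18], [0.31, 2.57], [-1.31, 4.45], [0, 2.66], [-2.55, 2.55]. Speed limits (rad/s): [2.57, 2.57, 3.14, 3.14, 3.14, 3.14].

### API

Orientations are given as a unit quaternion [x, y, z, w].
In Python, from workcell import manip gives the robot as it stands.
- The arm moves only by the shell command python3 -m creep 'ROWS' [OPENING] [FORCE]. ROWS is text: rows parted by semicolons, each of 4 numbers parted by spaces: the shift along the tool's x, y, z in m, then the turn about the tool's y in rad. A call has 1 to 8 rows; each row shifts and turns the commanded pose from where the row before left it, along the tool's axes as they then stand; what a row does not reach is not made up. A row lasts 1/10 s, in which the tool goes at most 50 mm and 8.59 degrees, less where a joint would pass 70% of its speed; a pose out of reach is approached as far as the arm can. A call is refused whole if a number of a shift passes 0.05 or a number of a turn 0.15, either way. A call with a gripper value outside its range is refused whole. OPENING is the gripper's target within -1 to 1 (shut at 1, half-way at 0, fully open at -1), set as the call begins (- or left out, the last holds). The fingers move at their own pace and stop on an object; FORCE is the grip in N (left out, the last holds). Time passes only in rows, so rows that do not move let the fingers close. It gives the time, the measured TCP pose, the force and the opening at its end, in the units of the state.
- manip.sense(): the state, without advancing time (a new reading comes with each control period).
- manip.get_image(name): name is "scene" or "side" or "wrist"; returns (picture, depth): 420x560x3 uint8, blue, green, red; 420x560 float32, m along the optical axis (not along the pixel's ray), 0 where there is no reading.
- manip.camera_model(name): a dict with "camera_matrix" (3x3 intrinsics, pixels), "R" (3x3) and "t" (3): a world point X has camera coordinates R X + t; the wrist camera has in their place "tool_from_camera" (4x4, takes a point from camera to tool coordinates, whose origin is the TCP and whose axes are the tool frame's). Camera axes: x right, y down, z forward; pixel columns grow to the right and rows downward; lengths in m; the calibration is good to about 2 mm. The wrist camera is an equidistant fisheye: a pixel r from the principal point sees the ray r / f radians off the axis. A picture is of the moment at which its call begins: read the wrist's pose just before it. camera_model takes no time and is no camera call.
- manip.hand_in(): hands the job in, once; it reports no verdict.
The state is a dict: "time_s": time; "joint_positions": joint angles; "qd": joint speeds; "tau": joint torques, N m; "ee_pos": TCP position; "orientation": TCP orientation; "wrist_force": force on the tool from outside, world axes, zero at the start; "wrist_torque": the same for the moment, N m; "width": finger opening in m.
Only numpy, scipy, OpenCV 4.12 (cv2) and the standard library are available. Lean on these libraries where they do the work, as an engineer would, in place of code of your own. Each camera call takes 0.05 s, during which the arm holds its last target.

## Working session

There is one attempt and no reset: what is moved stays moved. The work goes in short steps, Python scripts to look and compute and a shell command to move; the robot and the scene stay as the last step left them, time stands still between calls to the robot, and variables do not carry over. Pictures are saved under pics/ and viewed, and the job is handed in when it is done.

```bash
ls; mkdir -p pics; python3 - <<'E'
from workcell import manip
import cv2,numpy as np
print(manip.sense())
for n in ["scene","side","wrist"]:
    im,d=manip.get_image(n); cv2.imwrite(f"pics/{n}0.png",im); np.savez(f"pics/{n}0.npz",im=im,d=d)
    print(n,manip.camera_model(n))
E
```

```text
pics
{'time_s': 0.0, 'joint_positions': array([-3.69055489e-02,  2.64747567e-01,  1.60533089e+00,  1.95322696e-05,
        1.27370036e+00, -3.68671426e-02]), 'qd': array([ 0.00034681, -0.00023691, -0.00064396,  0.00039456, -0.00061102,
        0.00036118]), 'tau': array([-9.59501231e-04, -5.02113855e+01, -3.56871557e+01,  7.25938403e-02,
        2.92220683e-02, -1.93505334e-04]), 'ee_pos': array([6.74670311e-01, 9.83517585e-06, 4.03414649e-01]), 'orientation': array([-0.50050984,  0.50058156, -0.49943992,  0.49946749]), 'wrist_force': array([0.89465931, 0.16767798, 0.5415863 ]), 'wrist_torque': array([-0.01686076,  0.05329591, -0.01125717]), 'width': 0.08828595213884188}
scene {'camera_matrix': array([[535.37676937,   0.        , 281.95604997],
       [  0.        , 535.37676937, 209.01801201],
       [  0.        ,   0.        ,   1.        ]]), 'R': array([[-0.60971334,  0.79256351,  0.00962941],
       [ 0.46859138,  0.37022912, -0.80209259],
       [-0.6392744 , -0.48453429, -0.59712206]]), 't': array([ 0.31548874, -0.19190428,  1.63766758])}
side {'camera_matrix': array([[507.72
[... 185 characters left out ...]
352336],
       [-0.36057941, -0.55193195, -0.7519    ],
       [ 0.41570598,  0.62654175, -0.65926775]]), 't': array([-0.46790409,  0.29506768,  1.23385732])}
wrist {'camera_matrix': array([[325.1922621 ,   0.        , 277.80754995],
       [  0.        , 325.1922621 , 206.72973724],
       [  0.        ,   0.        ,   1.        ]]), 'tool_from_camera': array([[-8.84841409e-04,  9.55852923e-01,  2.93844187e-01,
        -7.60216944e-02],
       [ 6.57486069e-04, -2.93843682e-01,  9.55853262e-01,
         1.94061335e-02],
       [ 9.99999392e-01,  1.03897701e-03, -3.68454923e-04,
        -9.35210588e-05],
       [ 0.00000000e+00,  0.00000000e+00,  0.00000000e+00,
         1.00000000e+00]])}
```

View pics/scene0.png

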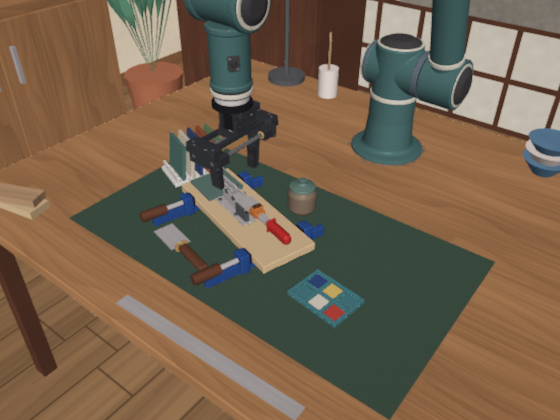

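View pics/side0.png

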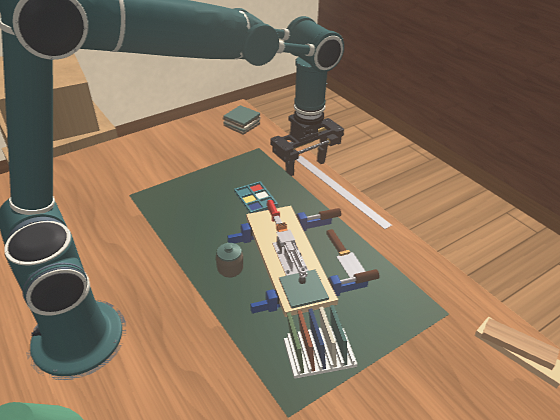

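View pics/wrist0.png

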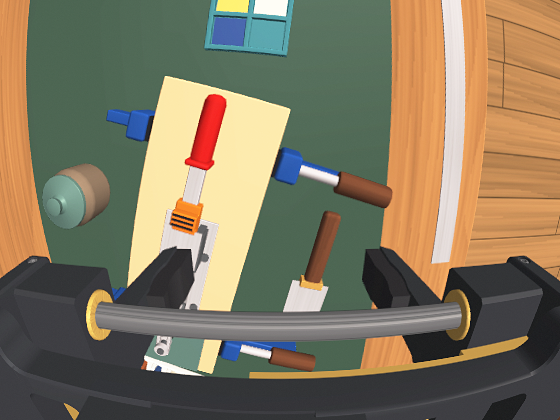

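The wrist picture shows the red grip at about (210,130), the tab at (186,217), and the board's far corners at (165,77) and (290,109). Next I measure them.

```bash
cat > h.py <<'E'
from workcell import manip
import cv2,numpy as np
from scipy.spatial.transform import Rotation as Ro
def wray(uv,s,cm):
    K=cm["camera_matrix"];v=np.array([(uv[0]-K[0,2])/K[0,0],(uv[1]-K[1,2])/K[1,1]]);th=np.linalg.norm(v)
    d=np.r_[v/th*np.sin(th),np.cos(th)] if th>0 else np.array([0,0,1.])
    T=cm["tool_from_camera"];R=Ro.from_quat(s["orientation"]).as_matrix()
    return R@T[:3,3]+s["ee_pos"], R@T[:3,:3]@d
def pray(uv,cm):
    R,t,K=cm["R"],cm["t"],cm["camera_matrix"]
    return -R.T@t, R.T@np.linalg.inv(K)@np.r_[uv,1]
def onz(o,d,z): return o+d*(z-o[2])/d[2]
def centroid(m):
    n,l,st,c=cv2.connectedComponentsWithStats(m.astype(np.uint8)); i=1+np.argmax(st[1:,4]); return c[i],st[i],(l==i)
def masks(im):
    h=cv2.cvtColor(im,cv2.COLOR_BGR2HSV);H,S,V=[h[...,i] for i in range(3)]
    return {"red":((H<5)|(H>174))&(S>180)&(V>110),"orange":(H>8)&(H<18)&(S>200)&(V>180),"maple":(H>15)&(H<28)&(S>60)&(S<150)&(V>190)}
E
python3 - <<'E'
from h import *
s=manip.sense();print(Ro.from_quat(s["orientation"]).as_matrix().round(3))
for n in ["wrist","scene","side"]:
    im=np.load(f"pics/{n}0.npz")["im"];d=np.load(f"pics/{n}0.npz")["d"];cm=manip.camera_model(n)
    for k,m in masks(im).items():
        if n!="wrist" and k=="maple": continue
        try:c,st,mm=centroid(m)
        except Exception as e: print(n,k,e);continue
        f=(lambda u:wray(u,s,cm)) if n=="wrist" else (lambda u:pray(u,cm))
        z={"red":.085,"orange":.09,"maple":.046}[k]
        print(n,k,c.round(1),st,"onplane",onz(*f(c),z).round(4))
        # depth cloud
        vv,uu=np.nonzero(mm&(d>0))
        P=[]
        for u,v in list(zip(uu,vv))[::max(1,len(uu)//800)]:
            o,r=f((u,v))
            ax=cm["R"][2] if n!="wrist" else Ro.from_quat(s["orientation"]).as_matrix()@cm["tool_from_camera"][:3,2]
            P.append(o+r*d[v,u]/(r@ax))
        P=np.array(P); print("  cloud med",np.median(P,0).round(4),"z5-95",np.percentile(P[:,2],[2,50,98]).round(4))
        if k=="maple" : 
            P=P[abs(P[:,2]-.046)<.006]; print(cv2.minAreaRect(P[:,:2].astype(np.float32)*1000))
            cs,_=cv2.findContours(mm.astype(np.uint8),cv2.RETR_EXTERNAL,cv2.CHAIN_APPROX_NONE);cc=max(cs,key=len)[:,0]
            print("rect z=.046",cv2.minAreaRect(np.array([onz(*f(p),.046)[:2]*1000 for p in cc],np.float32)))
E
```

```text
[[ 0.    -0.002  1.   ]
 [-1.     0.     0.   ]
 [-0.    -1.    -0.002]]
wrist red [207.2 132.3] [ 185   94   41   76 1634] onplane [0.6083 0.0563 0.085 ]
  cloud med [0.61   0.0565 0.0925] z5-95 [0.0802 0.0925 0.096 ]
wrist orange [187.1 215.2] [170 198  33  36 589] onplane [ 0.585  -0.0233  0.09  ]
  cloud med [ 0.5863 -0.0204  0.0901] z5-95 [0.0831 0.0901 0.0999]
wrist maple [207.5 179.4] [  127    76   163   235 18293] onplane [0.5979 0.0028 0.046 ]
  cloud med [0.6069 0.0081 0.0467] z5-95 [0.0452 0.0467 0.0482]
((583.139404296875, -27.013778686523438), (260.19598388671875, 138.05059814453125), 73.24515533447266)
rect z=.046 ((581.7864990234375, -29.175247192382812), (265.2718811035156, 139.6795654296875), 73.08674621582031)
scene red [277.8 231.1] [267 219  23  25 270] onplane [0.611  0.0594 0.085 ]
  cloud med [0.615  0.0621 0.0903] z5-95 [0.0772 0.0903 0.0952]
scene orange attempt to get argmax of an empty sequence
side red [269. 200.] [269 200   1   1   1] onplane [0.6181 0.0924 0.085 ]
  cloud med [0.6151 0.0879 0.0895] z5-95 [0.0895 0.0895 0.0895]
side orange attempt to get argmax of an empty sequence
```

```bash
python3 -m creep '0 0 0 0.1465; 0 0 0 0.1465; 0.0155 0.02 -0.026 0; 0.0155 0.02 -0.026 0; 0.0154 0.02 -0.027 0; 0 0 0 0' -1; python3 - <<'E'
from h import *
s=manip.sense();im,d=manip.get_image("wrist");cv2.imwrite("pics/w1.png",im);np.savez("pics/w1.npz",im=im,d=d)
print(s["ee_pos"],s["wrist_force"],s["width"]);R=Ro.from_quat(s["orientation"]).as_matrix();print(R.round(3))
cm=manip.camera_model("wrist")
for k,m in masks(im).items():
    c,st,mm=centroid(m);f=lambda u:wray(u,s,cm);z={"red":.09,"orange":.09,"maple":.046}[k]
    vv,uu=np.nonzero(mm&(d>0));P=[]
    for u,v in zip(uu[::4],vv[::4]):
        o,r=f((u,v));P.append(o+r*d[v,u]/(r@(R@cm["tool_from_camera"][:3,2])))
    P=np.array(P);print(k,c.round(1),st,np.median(P,0).round(4),np.percentile(P[:,2],[2,98]).round(4))
    cs,_=cv2.findContours(mm.astype(np.uint8),cv2.RETR_EXTERNAL,cv2.CHAIN_APPROX_NONE);cc=max(cs,key=len)[:,0]
    if k=="maple":print("rect",cv2.minAreaRect(np.array([onz(*f(p),.046)[:2]*1000 for p in cc],np.float32)))
    else:
        rr=cv2.minAreaRect(P[:,:2].astype(np.float32)*1000);print("cloud rect",rr)
        L=(P-s["ee_pos"])@R;print("tool x",np.percentile(L[:,0],[1,50,99]).round(4),"z",np.percentile(L[:,2],[1,50,99]).round(4))
        T=P[P[:,2]>np.percentile(P[:,2],98)-.002];print(" top",((T-s["ee_pos"])@R).mean(0).round(4),T.mean(0).round(4))
E
```

```text
time_s: 0.75
ee_pos: [0.5803, -0.0219, 0.3389]
orientation: [-0.425, 0.571, -0.565, 0.418]
wrist_force: [-0.9, 0.8, 0.0]
width: 0.0883
[ 0.58031744 -0.02189773  0.33889512] [-0.85973728  0.83569376  0.03118129] 0.08827037831244916
[[-0.289 -0.013  0.957]
 [-0.957  0.001 -0.289]
 [ 0.003 -1.    -0.013]]
red [287.6  99.2] [ 271   49   34   97 2538] [0.6075 0.0562 0.0927] [0.0875 0.0959]
cloud rect ((608.4920654296875, 58.31910705566406), (68.80301666259766, 22.042009353637695), 71.97438049316406)
tool x [-0.1177 -0.0834 -0.0516] z [-0.0033  0.0061  0.016 ]
 top [-0.0678  0.2438  0.006 ] [0.6025 0.0414 0.0949]
orange [286.4 213.1] [ 270  194   34   42 1016] [ 0.5832 -0.0204  0.0896] [0.0856 0.0994]
cloud rect ((582.4532470703125, -26.323204040527344), (31.05042266845703, 24.301849365234375), 72.80164337158203)
tool x [-0.0126 -0.0043  0.0179] z [-0.0056  0.0065  0.0185]
 top [0.0024 0.2404 0.006 ] [ 0.5822 -0.0257  0.0985]
maple [237.5 164.3] [  204    50    74   262 14829] [0.5523 0.0205 0.0466] [0.0452 0.0481]
rect ((546.6968383789062, -9.206130981445312), (247.00999450683594, 61.166831970214844), 72.88431549072266)
```

View pics/w1.png

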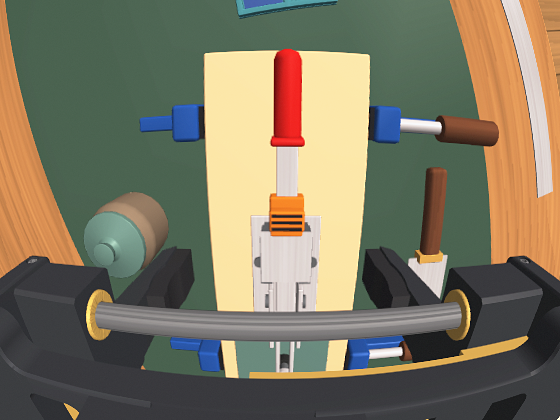

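Wrist view: the tab is centred at (286,213) and the fingers straddle it evenly. The tab lies at tool x +3 mm, z +6 mm. Heights agree with the data given: top 98.5 against 98, grip 69 mm long.

```bash
python3 -m creep '0 0.012 0.003 0; 0 0.012 0.003 0; 0 0.012 0 0;0 0 0 0;0 0 0 0' ; cat > tabm.py <<'E'
from h import *
import sys
s=manip.sense();im,d=manip.get_image("wrist");
if len(sys.argv)>1: cv2.imwrite(f"pics/{sys.argv[1]}.png",im)
print(s["ee_pos"].round(4),s["wrist_force"].round(2),s["wrist_torque"].round(3),s["width"]);R=Ro.from_quat(s["orientation"]).as_matrix();print(R.round(4))
print("force tool",(s["wrist_force"]@R).round(2))
cm=manip.camera_model("wrist")
for k,m in masks(im).items():
    if k=="maple":continue
    try:c,st,mm=centroid(m)
    except Exception: continue
    vv,uu=np.nonzero(mm&(d>0));P=[]
    for u,v in zip(uu[::4],vv[::4]):
        o,r=wray((u,v),s,cm);P.append(o+r*d[v,u]/(r@(R@cm["tool_from_camera"][:3,2])))
    P=np.array(P);L=(P-s["ee_pos"])@R
    print(k,st,"toolx",np.percentile(L[:,0],[1,50,99]).round(4),"y",np.percentile(L[:,1],[1,50,99]).round(4),"z",np.percentile(L[:,2],[1,50,99]).round(4))
    if k=="red": print(" axis",cv2.minAreaRect(P[:,:2].astype(np.float32)*1000))
E
python3 tabm.py w2
```

```text
time_s: 1.3
ee_pos: [0.592, -0.0233, 0.3079]
orientation: [-0.422, 0.568, -0.567, 0.421]
wrist_force: [-0.4, -0.6, 0.3]
width: 0.088
[ 0.592  -0.0233  0.3079] [-0.42 -0.63  0.26] [-0.023  0.007  0.011] 0.08801271485217861
[[-2.887e-01 -1.400e-03  9.574e-01]
 [-9.574e-01  1.000e-04 -2.887e-01]
 [ 3.000e-04 -1.000e+00 -1.400e-03]]
force tool [ 0.72 -0.26 -0.22]
red [ 246   44   39  113 3417] toolx [-0.115  -0.0802 -0.0489] y [0.2118 0.2153 0.2219] z [-0.0171 -0.0072  0.0018]
 axis ((607.1292724609375, 58.70973205566406), (68.72354125976562, 22.865922927856445), 74.93377685546875)
orange [ 246  209   40   48 1213] toolx [-0.0099 -0.0017  0.0201] y [0.2085 0.2183 0.2273] z [-0.0198 -0.0072  0.0045]
```

View pics/w2.png

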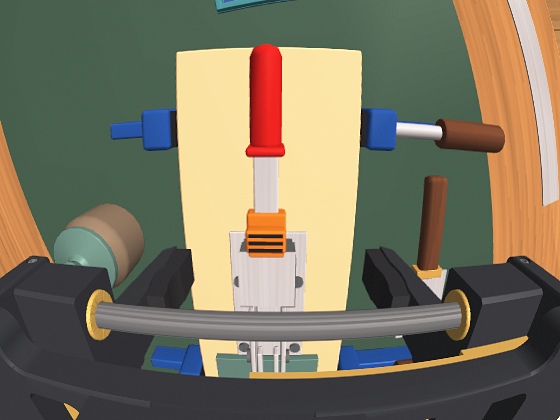

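```bash
python3 -m creep '0.002 0.01 -0.0036 0; 0.002 0.01 -0.0036 0; 0 0.01 0 0;0 0 0 0;0 0 0 0;0 0 0 0' ; python3 tabm.py w3
```

```text
time_s: 1.95
ee_pos: [0.5839, -0.0251, 0.279]
orientation: [0.421, -0.567, 0.568, -0.422]
wrist_force: [-0.3, 0.9, 0.7]
width: 0.0883
[ 0.5839 -0.0251  0.279 ] [-0.28  0.92  0.68] [-0.046  0.011 -0.009] 0.08829018989549688
[[-2.888e-01  6.000e-04  9.574e-01]
 [-9.574e-01 -1.000e-04 -2.888e-01]
 [-1.000e-04 -1.000e+00  6.000e-04]]
force tool [-0.8  -0.68 -0.53]
red [ 253   27   46  130 4605] toolx [-0.1185 -0.0833 -0.0529] y [0.1827 0.1863 0.1924] z [-0.0105 -0.0006  0.0085]
 axis ((608.021240234375, 57.742820739746094), (68.01554107666016, 22.478113174438477), 72.99903106689453)
orange [ 253  217   46   55 1644] toolx [-0.0139 -0.0057  0.0167] y [0.1795 0.1891 0.1978] z [-0.0131 -0.0014  0.0109]
```

View pics/w3.png

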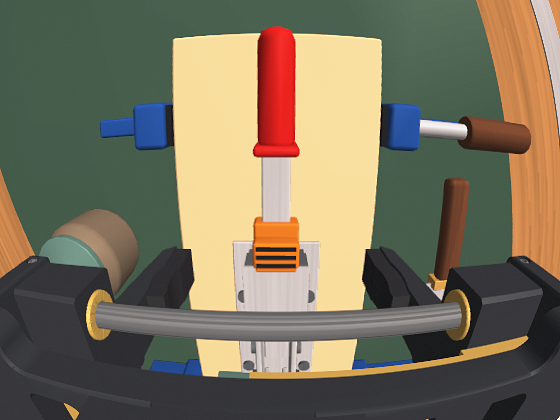

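```bash
cat > fm.py <<'E'
from h import *
import sys
n=int(sys.argv[1]) if len(sys.argv)>1 else 6
F=[];T=[]
for i in range(n):
    im,_=manip.get_image("wrist"); s=manip.sense(); R=Ro.from_quat(s["orientation"]).as_matrix(); F.append(s["wrist_force"]@R);T.append(s["wrist_torque"]@R)
F=np.array(F);print("t",s["time_s"],"F tool",F.mean(0).round(2),"sd",F.std(0).round(2),"T",np.mean(T,0).round(3),"pos",s["ee_pos"].round(4),"w",round(s["width"],4))
if len(sys.argv)>2:cv2.imwrite(f"pics/{sys.argv[2]}.png",im)
E
python3 -m creep '0 0.012 -0.0005 0; 0 0.012 -0.0005 0; 0 0.012 0 0;0 0.009 0 0;0 0 0 0;0 0 0 0;0 0 0 0' ; python3 fm.py 8 w4;python3 tabm.py
```

```text
time_s: 2.7
ee_pos: [0.583, -0.0248, 0.2341]
orientation: [0.421, -0.567, 0.568, -0.422]
wrist_force: [-0.3, 0.9, 1.1]
width: 0.0884
t 3.1 F tool [-0.1   0.24  0.1 ] sd [0.74 0.63 0.65] T [-0.02  -0.008  0.007] pos [ 0.5828 -0.0248  0.234 ] w 0.0882
[ 0.5828 -0.0248  0.234 ] [ 1.05 -0.41 -1.47] [ 0.041  0.023 -0.011] 0.0882124607612159
[[-2.888e-01  4.000e-04  9.574e-01]
 [-9.574e-01 -0.000e+00 -2.888e-01]
 [-1.000e-04 -1.000e+00  4.000e-04]]
force tool [0.09 1.47 1.12]
red [ 247    0   63  174 8231] toolx [-0.1179 -0.083  -0.0531] y [0.1378 0.1412 0.1475] z [-0.0096  0.0007  0.01  ]
 axis ((610.9133911132812, 72.93302917480469), (98.38665008544922, 23.204364776611328), 74.79761505126953)
orange [ 249  248   60   64 2533] toolx [-0.014  -0.0059  0.0063] y [0.1345 0.1439 0.1553] z [-0.0117  0.0005  0.0122]
```

View pics/w4.png

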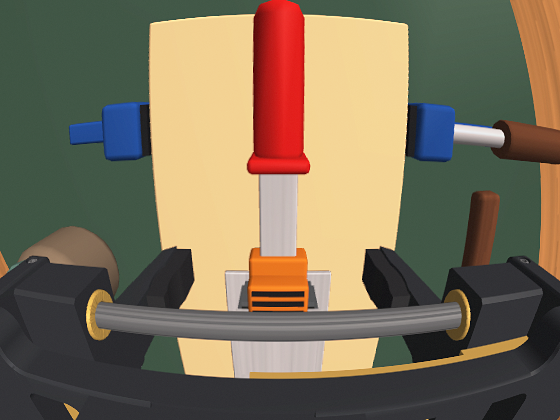

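The tab at (278,280) is centred between the fingers to within half a millimetre. Closing softly first.

```bash
python3 -m creep '0 0 0 0;0 0 0 0;0 0 0 0;0 0 0 0;0 0 0 0;0 0 0 0;0 0 0 0;0 0 0 0' 1 6; python3 fm.py 6 
```

```text
time_s: 3.95
ee_pos: [0.5827, -0.0248, 0.2337]
orientation: [-0.422, 0.568, -0.568, 0.422]
wrist_force: [1.2, 0.6, 0.6]
width: 0.0261
t 4.25 F tool [0.27 0.6  0.4 ] sd [0.46 0.36 0.35] T [ 0.036  0.028 -0.021] pos [ 0.5828 -0.0248  0.2337] w 0.0259
```

```bash
python3 -m creep '0 0 0 0;0 0 0 0;0 0 0 0' 1 40; python3 fm.py 6;  python3 -m creep '-0.001 0 0 0;-0.001 0 0 0;-0.001 0 0 0;0 0 0 0;0 0 0 0'; python3 fm.py 6 w5; python3 -m creep '-0.001 0 0 0;-0.001 0 0 0;0 0 0 0;0 0 0 0'; python3 fm.py 6 w6
```

```text
time_s: 4.55
ee_pos: [0.5828, -0.0248, 0.2337]
orientation: [0.422, -0.568, 0.568, -0.422]
wrist_force: [1.2, -0.2, -1.2]
width: 0.0257
t 4.85 F tool [-0.04  1.27  1.18] sd [0.38 0.8  0.87] T [0.121 0.039 0.002] pos [ 0.5828 -0.0248  0.2337] w 0.0255
time_s: 5.35
ee_pos: [0.5836, -0.022, 0.2337]
orientation: [0.422, -0.568, 0.568, -0.422]
wrist_force: [0.7, -3.2, -1.4]
width: 0.0254
t 5.65 F tool [2.56 0.95 1.79] sd [0.26 0.42 0.27] T [ 0.281  0.05  -0.424] pos [ 0.5836 -0.022   0.2337] w 0.0257
time_s: 6.05
ee_pos: [0.5842, -0.0199, 0.2337]
orientation: [0.422, -0.568, 0.568, -0.422]
wrist_force: [2.3, -2.9, -0.7]
width: 0.0253
t 6.35 F tool [2.18 1.51 2.56] sd [0.48 0.27 0.29] T [ 0.366  0.023 -0.311] pos [ 0.5842 -0.0199  0.2337] w 0.0257
```

View pics/w6.png

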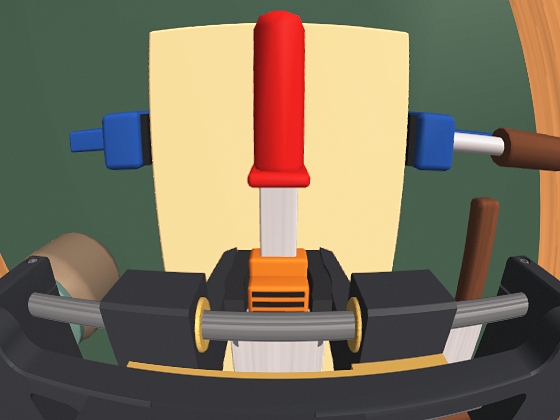

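Tab moves with the gripper, still in view at (278,285); the spring reads about 2.4 N. Feeling on in 1.5 mm steps.

```bash
for i in 1; do python3 -m creep '-0.0005 0 0.0002 0;-0.0005 0 0.0001 0;-0.0005 0 0.0001 0;0 0 0 0' >/dev/null; python3 fm.py 4; done; python3 -m creep '-0.0005 0 0.0002 0;-0.0005 0 0.0001 0;-0.0005 0 0.0001 0;0 0 0 0' >/dev/null; python3 fm.py 4
```

```text
t 6.95 F tool [ 3.82 -0.47  0.58] sd [0.36 0.61 0.65] T [ 0.028  0.018 -0.478] pos [ 0.5848 -0.0186  0.2337] w 0.0257
t 7.55 F tool [ 2.62 -4.2  -3.96] sd [0.65 0.96 0.45] T [-0.593  0.03  -0.461] pos [ 0.5854 -0.0172  0.2337] w 0.0255
```

```bash
python3 -m creep '-0.0005 0 -0.0002 0;-0.0005 0 -0.0001 0;-0.0005 0 0 0;0 0 0 0' >/dev/null; python3 fm.py 4; python3 -m creep '-0.0005 0 0.0001 0;-0.0005 0 0 0;-0.0005 0 0 0;0 0 0 0' >/dev/null; python3 fm.py 4
```

```text
t 8.15 F tool [ 3.25 -4.02 -3.85] sd [0.47 0.52 0.4 ] T [-0.61   0.028 -0.486] pos [ 0.5857 -0.0158  0.2337] w 0.0255
t 8.75 F tool [ 3.37 -4.47 -4.5 ] sd [0.43 0.48 0.88] T [-0.653  0.048 -0.489] pos [ 0.5862 -0.0144  0.2336] w 0.0255
```

```bash
python3 -m creep '-0.0005 0 -0.0001 0;-0.0005 0 -0.0001 0;-0.0005 0 -0.0001 0;0 0 0 0' >/dev/null; python3 fm.py 4; python3 -m creep '-0.0005 0 0 0;-0.0005 0 0 0;-0.0005 0 0 0;0 0 0 0' >/dev/null; python3 fm.py 4 w7;python3 tabm.py
```

```text
t 9.35 F tool [ 3.48 -3.42 -3.41] sd [0.7  0.22 0.8 ] T [-0.552  0.011 -0.545] pos [ 0.5865 -0.0129  0.2336] w 0.0255
t 9.95 F tool [ 3.88 -3.84 -3.69] sd [0.69 0.45 0.34] T [-0.535  0.065 -0.553] pos [ 0.587  -0.0115  0.2337] w 0.0258
[ 0.587  -0.0115  0.2337] [-4.87 -2.12  3.79] [-0.386  0.685 -0.023] 0.025769309846070433
[[-2.888e-01 -2.000e-04  9.574e-01]
 [-9.574e-01  0.000e+00 -2.888e-01]
 [ 1.000e-04 -1.000e+00 -2.000e-04]]
force tool [ 3.44 -3.78 -4.05]
red [ 248   31   61  179 8553] toolx [-0.1048 -0.0704 -0.0392] y [0.1376 0.1409 0.1475] z [-0.0097  0.0003  0.01  ]
 axis ((611.2444458007812, 68.33259582519531), (90.05891418457031, 23.061771392822266), 72.91493225097656)
orange [ 248  249   61   63 2624] toolx [-0.0139 -0.0058  0.0061] y [0.1342 0.1434 0.154 ] z [-0.0119  0.0005  0.0126]
```

View pics/w7.png

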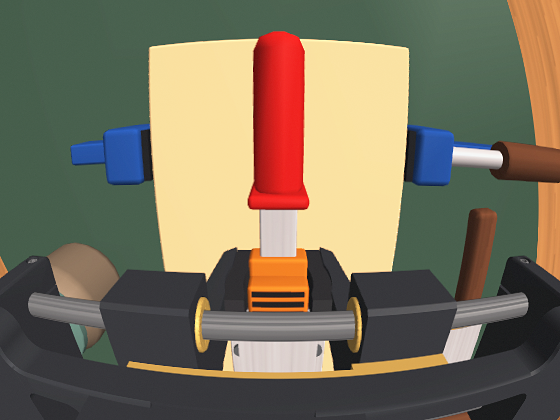

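```bash
python3 -m creep '-0.0005 -0.0002 -0.0002 0;-0.0005 -0.0001 -0.0001 0;0 0 0 0' >/dev/null; python3 fm.py 4; python3 -m creep '-0.0005 0 0 0;-0.0005 0 0 0;-0.0005 0 0 0;0 0 0 0' >/dev/null; python3 fm.py 4
```

```text
t 10.5 F tool [ 4.26  1.31 -0.6 ] sd [0.38 0.39 0.48] T [-0.102  0.035 -0.584] pos [ 0.5871 -0.0105  0.2337] w 0.0257
t 11.1 F tool [3.85 4.96 1.86] sd [0.47 0.88 0.41] T [ 0.297  0.033 -0.631] pos [ 0.5875 -0.009   0.2338] w 0.0255
```

```bash
python3 -m creep '-0.0005 0.0001 0 0;-0.0005 0.0001 0 0;-0.0005 0 0 0;0 0 0 0' >/dev/null; python3 fm.py 4; python3 -m creep '-0.0005 0 0 0;-0.0005 0 0 0;-0.0005 0 0 0;0 0 0 0' >/dev/null; python3 fm.py 4
```

```text
t 11.7 F tool [7.19 4.08 2.54] sd [0.52 0.6  0.36] T [ 0.321  0.028 -1.039] pos [ 0.5878 -0.0082  0.2338] w 0.0254
t 12.3 F tool [10.08  3.68  1.94] sd [0.26 0.33 0.81] T [ 0.34   0.047 -1.483] pos [ 0.5881 -0.0074  0.2337] w 0.0255
```

```bash
python3 -m creep '-0.0005 0 0 0;-0.0005 0 0 0;-0.0005 0 0 0;0 0 0 0' >/dev/null; python3 fm.py 6; python3 -m creep '-0.0004 0 0 0;0 0 0 0;0 0 0 0' >/dev/null; python3 fm.py 8
```

```text
t 13.0 F tool [12.8   3.72  2.66] sd [0.44 0.26 0.4 ] T [ 0.322  0.05  -1.901] pos [ 0.5884 -0.0065  0.2337] w 0.0254
t 13.7 F tool [13.5   3.42  2.4 ] sd [0.68 0.44 0.36] T [ 0.34   0.055 -2.056] pos [ 0.5884 -0.0064  0.2337] w 0.0258
```

Buffer found at 16.7 mm of travel, now about 9.7 N on it beyond the spring (4.1 N). Starting the lift along the arc (r about 98.5 mm, h about 7 mm).

```bash
cat > fa.py <<'E'
from h import *
import sys
th=float(sys.argv[1]);F=[];T=[]
for i in range(int(sys.argv[2]) if len(sys.argv)>2 else 4):
    im,d=manip.get_image("wrist"); s=manip.sense(); R=Ro.from_quat(s["orientation"]).as_matrix(); F.append(s["wrist_force"]@R);T.append(s["wrist_torque"]@R)
f=np.mean(F,0);c,n=np.cos(th),np.sin(th)
bx=np.array([-.289,-.957]);t=np.mean(T,0)
print("t",s["time_s"],"Ftool",f.round(2),"along",round(f[0]*c+f[1]*n,2),"norm",round(-f[0]*n+f[1]*c,2),"T",t.round(3),"Tz/.147",round(-t[2]/.147,2),"pos x",round((s["ee_pos"][:2]-[.5884,-.0064])@bx,5),"z",round(s["ee_pos"][2]-.2337,5))
cm=manip.camera_model("wrist");K={}
for k in("red","orange"):
    c0,st,mm=centroid(masks(im)[k]);vv,uu=np.nonzero(mm&(d>0));P=[]
    for u,v in zip(uu[::6],vv[::6]):
        o,r=wray((u,v),s,cm);P.append(o+r*d[v,u]/(r@(R@cm["tool_from_camera"][:3,2])))
    L=(np.array(P)-s["ee_pos"])@R
    if k=="red":
        U=L[abs(L[:,2]-np.median(L[:,2]))<.005];p=np.polyfit(U[:,0],U[:,1],1);print(" red slope->theta",round(np.arctan(p[0]),3),end="")
    else: print(" orange tool x",np.percentile(L[:,0],[1,99]).round(4))
if len(sys.argv)>3:cv2.imwrite(f"pics/{sys.argv[3]}.png",im)
E
python3 fa.py 0 1; python3 -m creep '0.0001 -0.0012 0 0;0.0001 -0.0013 0 0;0 0 0 0' >/dev/null; python3 fa.py 0.02
```

```text
t 13.75 Ftool [14.25  3.45  2.12] along 14.25 norm 3.45 T [ 0.382  0.053 -2.053] Tz/.147 13.97 pos x -5e-05 z 4e-05
 red slope->theta -0.019 orange tool x [-0.0141  0.0061]
t 14.25 Ftool [12.98 10.87  6.16] along 13.2 norm 10.61 T [ 0.871  0.035 -1.783] Tz/.147 12.13 pos x 0.00018 z 0.00119
 red slope->theta -0.008 orange tool x [-0.014   0.0062]
```

```bash
python3 -m creep '-0.0002 0 0.0003 0;-0.0001 0 0.0003 0;0 0 0 0' >/dev/null; python3 fa.py 0.02
```

```text
t 14.75 Ftool [13.63  9.09  4.23] along 13.81 norm 8.81 T [ 0.632  0.049 -1.904] Tz/.147 12.95 pos x 6e-05 z 0.00117
 red slope->theta -0.008 orange tool x [-0.0251  0.0061]
```

```bash
python3 -m creep '0 -0.001 0.0003 0;0 -0.001 0.0003 0;0 0 0 0' >/dev/null; python3 fa.py 0.03;
```

```text
t 15.25 Ftool [13.6  13.23  4.73] along 13.99 norm 12.82 T [ 0.749  0.044 -1.724] Tz/.147 11.73 pos x 3e-05 z 0.00224
 red slope->theta 0.001 orange tool x [-0.0255  0.0063]
```

```bash
cat > rz.py <<'E'
from h import *
s=manip.sense();im,d=manip.get_image("wrist");R=Ro.from_quat(s["orientation"]).as_matrix();cm=manip.camera_model("wrist")
print(R[:,1].round(4), R[:,2].round(4))
O0=np.array([.5884,-.0064]);bx=np.array([-.289,-.957]);by=np.array([.957,-.289])
for k in("red","orange"):
    c0,st,mm=centroid(masks(im)[k]);vv,uu=np.nonzero(mm&(d>0));P=[]
    for u,v in zip(uu[::3],vv[::3]):
        o,r=wray((u,v),s,cm);P.append(o+r*d[v,u]/(r@(R@cm["tool_from_camera"][:3,2])))
    P=np.array(P);bxx=(P[:,:2]-O0)@bx;byy=(P[:,:2]-O0)@by
    m=abs(byy-np.median(byy))<.004
    if k=="red":
        p=np.polyfit(bxx[m],P[m,2],1);e=bxx[m].min();print("red z at -40,-90mm",np.polyval(p,[-.04,-.09]).round(4),"slope",round(-p[0],4),"xrange",np.percentile(bxx,[1,99]).round(4))
    else:
        i=m&(P[:,2]>np.percentile(P[m,2],90));print("orange top z",P[i,2].mean().round(4),"x",np.percentile(bxx[m],[1,99]).round(4))
E
python3 rz.py
```

```text
[-0.004  -0.0037 -1.    ] [ 0.9575 -0.2884 -0.0028]
red z at -40,-90mm [0.097  0.0968] slope -0.0035 xrange [-0.0998 -0.0336]
orange top z 0.1142 x [-0.0251  0.0069]
```

```bash
python3 -m creep '0 -0.0005 0.0003 0;0 -0.0005 0.0003 0;0 0 0 0' >/dev/null; python3 fa.py 0.03;
```

```text
t 15.8 Ftool [12.86 14.36  4.35] along 13.29 norm 13.97 T [ 0.677  0.059 -1.667] Tz/.147 11.34 pos x 7e-05 z 0.00273
 red slope->theta 0.004 orange tool x [-0.0253  0.0066]
```

```bash
python3 -m creep '0 -0.0008 0.0002 0;0 -0.0007 0.0002 0;0 0 0 0' >/dev/null; python3 fa.py 0.04 4; python3 rz.py
```

```text
t 16.3 Ftool [12.65 14.22  3.4 ] along 13.21 norm 13.71 T [ 0.568  0.045 -1.657] Tz/.147 11.27 pos x 8e-05 z 0.00406
 red slope->theta 0.018 orange tool x [-0.0255  0.0064]
[-0.0061 -0.0033 -1.    ] [ 0.9575 -0.2884 -0.0049]
red z at -40,-90mm [0.0994 0.1001] slope 0.0141 xrange [-0.0995 -0.0332]
orange top z 0.1162 x [-0.0253  0.0073]
```

```bash
python3 -m creep '0 -0.001 0.0001 0;0.0001 -0.001 0.0001 0;0 0 0 0' >/dev/null; python3 fa.py 0.06 4
```

```text
t 16.85 Ftool [4.93 9.96 0.32] along 5.51 norm 9.65 T [ 0.103  0.016 -0.475] Tz/.147 3.23 pos x -0.0015 z 0.00689
 red slope->theta 0.021 orange tool x [-0.0256  0.0068]
```

```bash
python3 rz.py; python3 - <<'E'
from h import *
for n in["wrist","side","scene"]:
    im,d=manip.get_image(n)
    if n=="side": im=cv2.resize(im[150:330,190:370],None,fx=4,fy=3.3,interpolation=cv2.INTER_CUBIC)
    if n=="scene": im=cv2.resize(im[120:280,160:340],None,fx=4,fy=3.7,interpolation=cv2.INTER_CUBIC)
    cv2.imwrite(f"pics/{n}8.png",im)
E
```

```text
[-5.e-03  3.e-04 -1.e+00] [ 0.9572 -0.2893 -0.0049]
red z at -40,-90mm [0.103  0.1049] slope 0.0378 xrange [-0.0995 -0.033 ]
orange top z 0.119 x [-0.0272  0.0052]
```

View pics/wrist8.png

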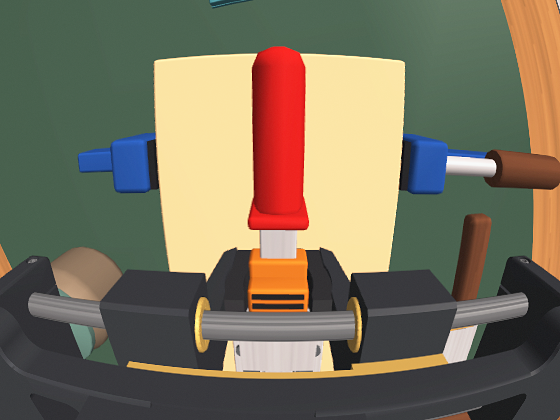

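View pics/side8.png

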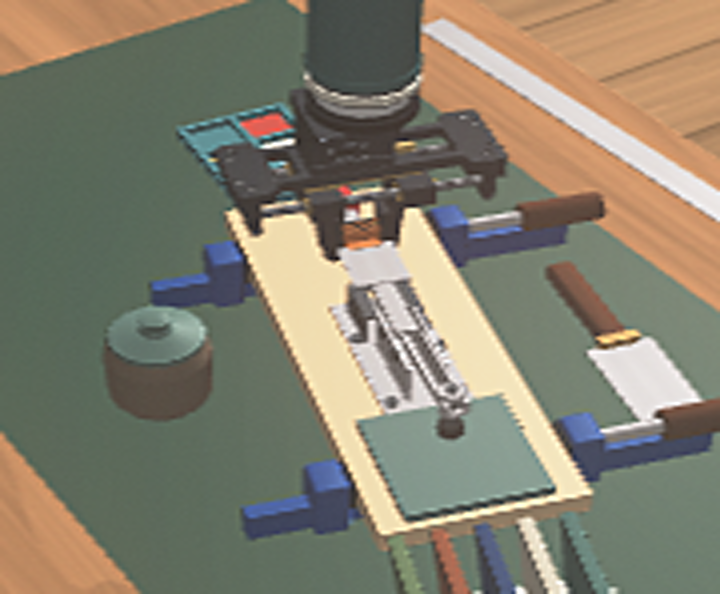

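View pics/scene8.png

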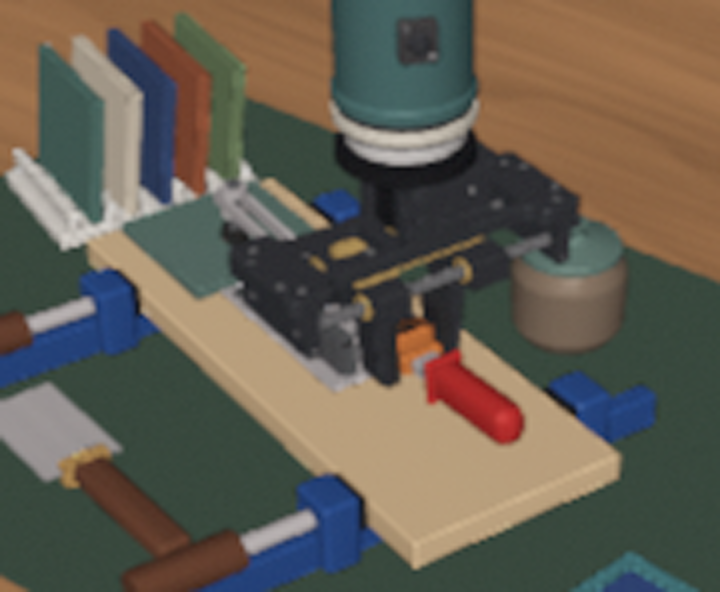

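Handle is rising (red end 105 mm, θ about 0.06); the buffer load has dropped to spring only, with the tab still held back. Tile, jar, scraper and rack are undisturbed. Carrying on along the arc in small steps, watching the normal force.

```bash
python3 -m creep '0.0001 -0.001 0 0;0.0001 -0.001 0 0;0 0 0 0' >/dev/null; python3 fa.py 0.08 3; python3 rz.py
```

```text
t 17.5 Ftool [ 3.6  11.18 -3.92] along 4.48 norm 10.86 T [-0.635  0.038 -0.215] Tz/.147 1.46 pos x -0.002 z 0.0101
 red slope->theta 0.068 orange tool x [-0.0255  0.0067]
[-4.5e-03  9.0e-04 -1.0e+00] [ 0.9574 -0.2888 -0.0046]
red z at -40,-90mm [0.1072 0.1105] slope 0.065 xrange [-0.0989 -0.0325]
orange top z 0.1226 x [-0.0275  0.0048]
```

```bash
python3 -m creep '0.0003 -0.0015 -0.0003 0;0.0003 -0.0015 -0.0002 0;0.0003 -0.0015 0 0;0 0 0 0' >/dev/null; python3 fa.py 0.13 3; python3 -m creep '0.0004 -0.0015 0 0;0.0004 -0.0015 0 0;0.0004 -0.0015 0 0;0 0 0 0' >/dev/null; python3 fa.py 0.18 3
```

```text
t 18.1 Ftool [ 2.7   9.89 -5.4 ] along 3.96 norm 9.46 T [-0.838  0.044 -0.064] Tz/.147 0.43 pos x -0.00124 z 0.01522
 red slope->theta 0.112 orange tool x [-0.0138  0.0063]
t 18.65 Ftool [ 2.5  10.64 -4.96] along 4.36 norm 10.02 T [-0.837  0.041  0.041] Tz/.147 -0.28 pos x -0.00019 z 0.01973
 red slope->theta 0.154 orange tool x [-0.0139  0.0057]
```

```bash
python3 -m creep '0.0005 -0.002 -0.0002 0;0.0006 -0.002 -0.0001 0;0.0006 -0.002 0 0;0 0 0 0' >/dev/null; python3 fa.py 0.25 3; python3 -m creep '0.0006 -0.002 0 0;0.0007 -0.002 0 0;0.0007 -0.002 0 0;0 0 0 0' >/dev/null; python3 fa.py 0.31 3;python3 rz.py
```

```text
t 19.2 Ftool [ 1.07  9.96 -6.43] along 3.5 norm 9.39 T [-0.966  0.07   0.098] Tz/.147 -0.67 pos x 0.0016 z 0.02603
 red slope->theta 0.203 orange tool x [-0.0141  0.0057]
t 19.75 Ftool [ 1.09 10.48 -6.23] along 4.23 norm 9.65 T [-0.973  0.04   0.248] Tz/.147 -1.68 pos x 0.00348 z 0.03197
 red slope->theta 0.254 orange tool x [-0.0143  0.0062]
[-0.0025  0.0014 -1.    ] [ 0.9573 -0.289  -0.0028]
red z at -40,-90mm [0.1388 0.1518] slope 0.2596 xrange [-0.0913 -0.0241]
orange top z 0.1297 x [-0.0083  0.0094]
```

```bash
python3 -m creep '0.0008 -0.002 -0.0001 0;0.0008 -0.002 -0.0001 0;0.0008 -0.002 0 0;0.0008 -0.002 0 0;0.0009 -0.002 0 0;0.0009 -0.002 0 0;0.001 -0.002 0 0;0 0 0 0' >/dev/null; python3 fa.py 0.43 3 w9;python3 rz.py
```

```text
t 20.75 Ftool [-0.17 10.58 -6.16] along 4.26 norm 9.69 T [-0.942  0.042  0.339] Tz/.147 -2.31 pos x 0.00935 z 0.04608
 red slope->theta 0.365 orange tool x [-0.0128  0.0043]
[-0.0019  0.0017 -1.    ] [ 0.9573 -0.289  -0.0023]
red z at -40,-90mm [0.1623 0.1815] slope 0.3833 xrange [-0.0826 -0.0156]
orange top z 0.1427 x [-0.0017  0.0124]
```

View pics/w9.png

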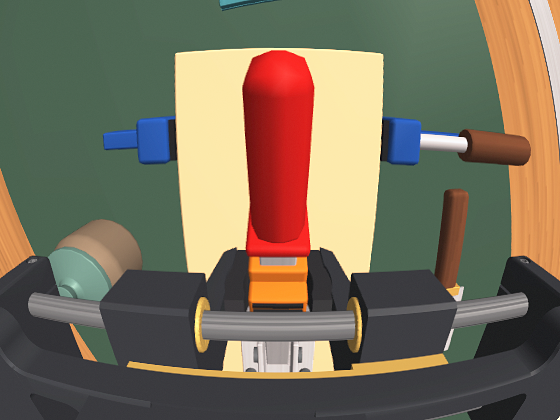

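Handle is at about 0.42 rad with its red end at (278,75), well past 0.25. I release the tab and change over to the red grip.

```bash
python3 -m creep '0 0 0 0;0 0 0 0;0 0 0 0;0 0 0 0;0 0 0 0;0 0 0 0;0 0 0 0' -1 40; python3 fa.py 0 4 w10;python3 rz.py;python3 tabm.py
```

```text
time_s: 21.5
ee_pos: [0.5868, -0.0162, 0.2799]
orientation: [0.422, -0.568, 0.568, -0.422]
wrist_force: [0.5, -0.2, 0.2]
width: 0.0796
t 21.7 Ftool [-0.16  0.33 -0.19] along -0.16 norm 0.33 T [-0.013 -0.005 -0.001] Tz/.147 0.01 pos x 0.00987 z 0.04597
 red slope->theta 0.365 orange tool x [-0.0256  0.0175]
[-2.e-04  0.e+00 -1.e+00] [ 9.574e-01 -2.888e-01 -2.000e-04]
red z at -40,-90mm [0.1624 0.1814] slope 0.3815 xrange [-0.0827 -0.0158]
orange top z 0.1747 x [-0.0161  0.0276]
[ 0.5867 -0.0162  0.2797] [0.73 0.37 0.07] [ 0.008 -0.035 -0.003] 0.08808510612064883
[[-2.888e-01 -2.000e-04  9.574e-01]
 [-9.574e-01 -0.000e+00 -2.888e-01]
 [ 1.000e-04 -1.000e+00 -2.000e-04]]
force tool [-0.56 -0.07  0.6 ]
red [  240    48    71   207 12520] toolx [-0.0925 -0.065  -0.0258] y [0.1023 0.112  0.1339] z [-0.0114 -0.0008  0.0095]
 axis ((603.0421752929688, 41.02238845825195), (70.28633117675781, 23.6021728515625), 72.76190185546875)
orange [ 250  274   53   38 1315] toolx [-0.0256  0.0099  0.0177] y [0.0901 0.1527 0.162 ] z [-0.0137 -0.0009  0.0114]
```

View pics/w10.png

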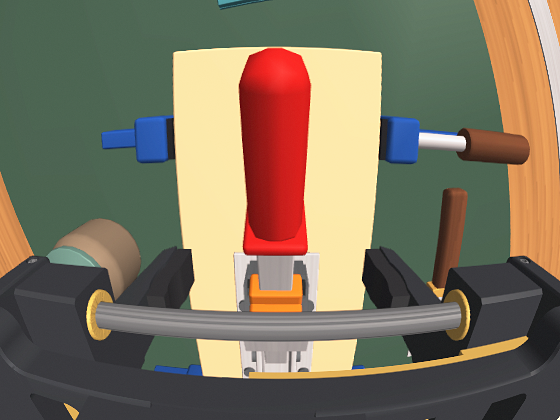

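```bash
python3 -m creep '0 -0.01 -0.0008 0;-0.016 -0.0065 0 0;-0.016 -0.0065 0 0;-0.016 0 0 0;-0.015 0 0 0;0 0 0 0;0 0 0 0'; python3 fm.py 4 w11;python3 tabm.py
```

```text
time_s: 22.5
ee_pos: [0.604, 0.0452, 0.3022]
orientation: [-0.423, 0.567, -0.567, 0.422]
wrist_force: [-0.9, 0.3, -0.2]
width: 0.0879
t 22.7 F tool [ 0.12 -0.14  0.02] sd [0.58 0.46 0.72] T [-0.007 -0.013  0.002] pos [0.604  0.0439 0.3024] w 0.0884
[0.604  0.0439 0.3024] [ 0.38 -0.92  0.82] [-0.021  0.028  0.022] 0.08837715966462723
[[-2.894e-01 -8.000e-04  9.572e-01]
 [-9.572e-01 -2.000e-04 -2.894e-01]
 [ 4.000e-04 -1.000e+00 -7.000e-04]]
force tool [ 0.77 -0.82  0.63]
red [ 253  219   51   93 4048] toolx [-0.0325 -0.0205  0.0094] y [0.1247 0.1315 0.1437] z [-0.0089  0.      0.0093]
 axis ((605.3870239257812, 46.75957489013672), (59.21263122558594, 19.595598220825195), 75.28558349609375)
orange [258 343  40  29 825] toolx [0.0667 0.0764 0.0819] y [0.17   0.175  0.1822] z [-0.0123  0.0001  0.0122]
```

View pics/w11.png

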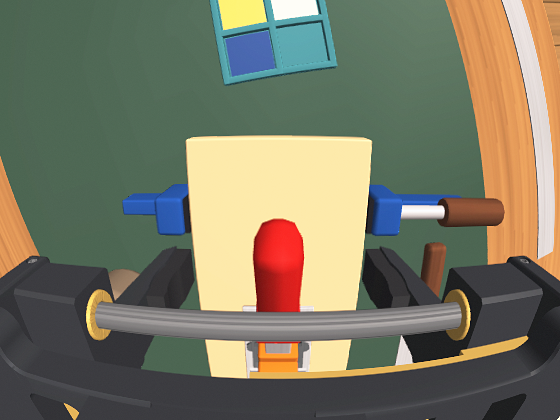

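Grip centred between the fingers (tool z 0), its round end at (278,225). Closing on it and swinging along the arc.

```bash
python3 -m creep '0 0 0 0;0 0 0 0;0 0 0 0;0 0 0 0;0 0 0 0;0 0 0 0;0 0 0 0;0 0 0 0' 1 25; python3 fm.py 3; python3 -m creep '0.0038 -0.007 0 0;0.0039 -0.0069 0 0;0.0048 -0.0071 0 0;0.0048 -0.007 0 0;0.0055 -0.0065 0 0;0.0055 -0.0065 0 0;0 0 0 0'; python3 fm.py 3 w12
```

```text
time_s: 23.55
ee_pos: [0.6042, 0.0444, 0.3028]
orientation: [0.422, -0.568, 0.568, -0.422]
wrist_force: [0.2, 1.2, 0.2]
width: 0.026
t 23.7 F tool [-0.4  -1.04 -0.14] sd [0.66 0.4  0.82] T [-0.037  0.004 -0.041] pos [0.604  0.0444 0.3027] w 0.0197
time_s: 24.4
ee_pos: [0.5956, 0.0169, 0.3454]
orientation: [-0.421, 0.568, -0.568, 0.422]
wrist_force: [-2.7, 4.0, 4.3]
width: 0.02
t 24.55 F tool [-3.55 -4.48 -4.81] sd [0.12 0.19 0.19] T [-0.66   0.069  0.633] pos [0.5957 0.0173 0.3449] w 0.0197
```

View pics/w12.png

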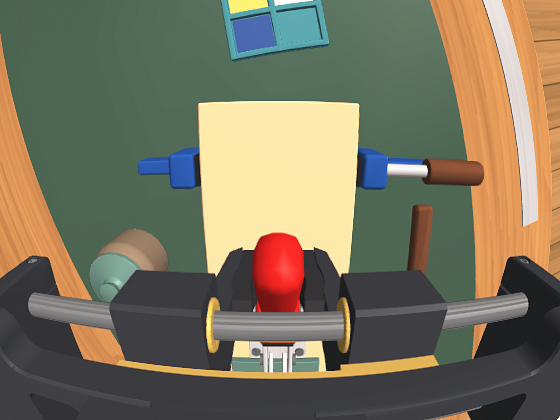

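Red grip held at (278,280), forces under 7 N. Continuing.

```bash
python3 -m creep '0.0061 -0.006 0 0;0.0062 -0.0059 0 0;0.0067 -0.0053 0 0;0.0067 -0.0053 0 0;0 0 0 0;0 0 0 0'; python3 fm.py 3 w13; python3 - <<'E'
from h import *
for n in["side","scene"]:
    im,d=manip.get_image(n)
    im=im[120:330,170:380] if n=="side" else im[80:290,130:340]
    cv2.imwrite(f"pics/{n}13.png",cv2.resize(im,None,fx=2.8,fy=2.8,interpolation=cv2.INTER_CUBIC))
E
```

```text
time_s: 25.15
ee_pos: [0.5883, -0.0072, 0.3671]
orientation: [-0.422, 0.568, -0.567, 0.422]
wrist_force: [-1.9, 3.7, 3.7]
width: 0.02
t 25.3 F tool [-3.16 -3.71 -4.18] sd [0.2  0.46 0.48] T [-0.651  0.085  0.795] pos [ 0.5883 -0.0071  0.3671] w 0.0199
```

View pics/side13.png

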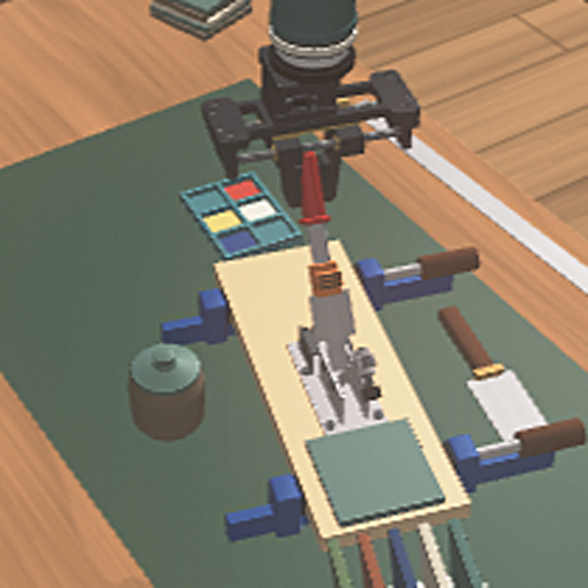

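View pics/scene13.png

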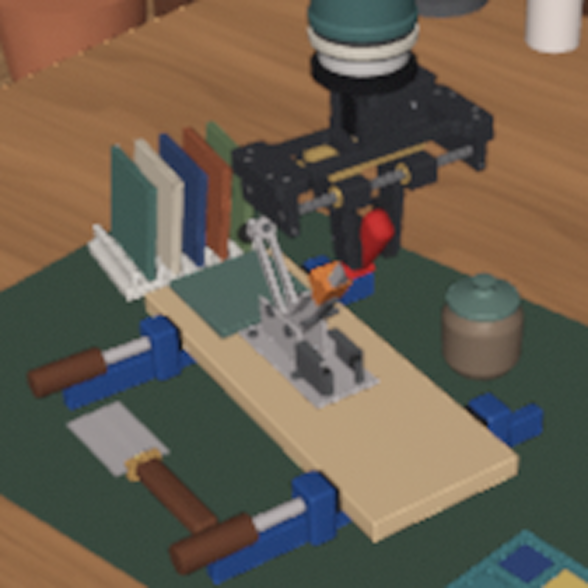

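Side and scene views: handle at about 0.95 rad, red grip in the fingers at side (313,185), hold-down arm up and clear, tile in place. Finishing the swing.

```bash
python3 -m creep '0.0071 -0.0047 0 0;0.0072 -0.0046 0 0;0.0076 -0.0039 0 0;0.0076 -0.0038 0 0;0 0 0 0;0 0 0 0'; python3 fm.py 3; python3 -m creep '0.0040 -0.0017 0 0;0.0039 -0.0016 0 0;0 0 0 0;0 0 0 0'; python3 fm.py 3 w14;python3 - <<'E'
from h import *
for n in["side","scene"]:
    im,d=manip.get_image(n)
    im=im[120:330,170:380] if n=="side" else im[80:290,130:340]
    cv2.imwrite(f"pics/{n}14.png",cv2.resize(im,None,fx=2.8,fy=2.8,interpolation=cv2.INTER_CUBIC))
E
```

```text
time_s: 26.0
ee_pos: [0.5797, -0.0356, 0.3838]
orientation: [-0.422, 0.568, -0.567, 0.421]
wrist_force: [-3.8, 2.8, 3.9]
width: 0.02
t 26.15 F tool [-1.88 -3.2  -4.1 ] sd [0.34 0.17 0.31] T [-0.687  0.043  0.74 ] pos [ 0.5797 -0.0355  0.3838] w 0.0196
time_s: 26.55
ee_pos: [0.5776, -0.0425, 0.3867]
orientation: [-0.422, 0.568, -0.567, 0.422]
wrist_force: [-3.0, 5.7, 2.1]
width: 0.0198
t 26.7 F tool [-4.37 -2.09 -4.04] sd [0.16 0.58 0.4 ] T [-0.566  0.045  1.108] pos [ 0.5776 -0.0425  0.3867] w 0.0199
```

View pics/side14.png

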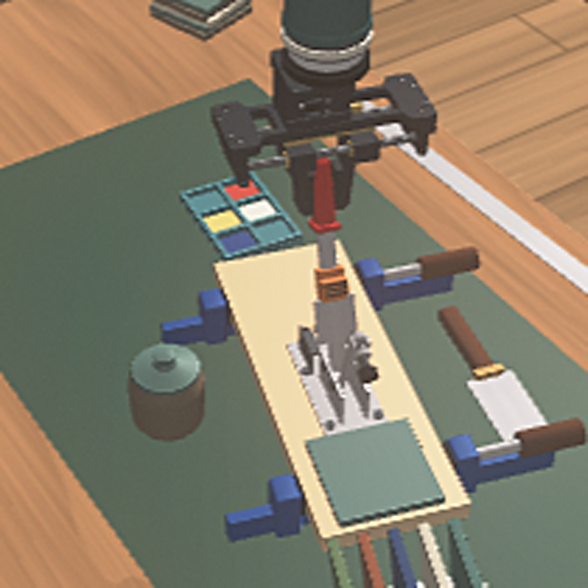

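View pics/w14.png

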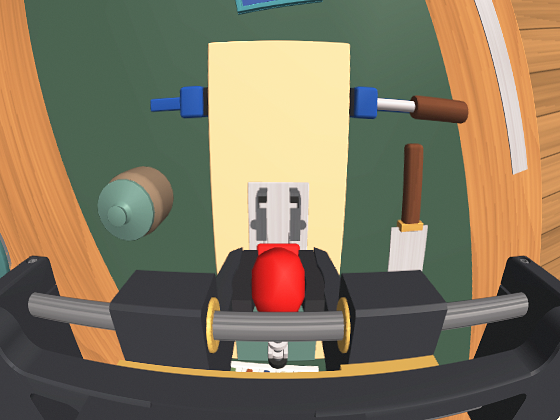

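```bash
python3 -m creep '0 0 0 0;0 0 0 0;0 0 0 0;0 0 0 0;0 0 0 0;0 0 0 0;0 0 0 0;0 0 0 0' -1; python3 fm.py 3;python3 -m creep '0 -0.02 0 0;0 -0.025 0 0;0 -0.025 0 0;0 -0.025 0 0;0 0 0 0;0 0 0 0'; python3 - <<'E'
from h import *
for n in["side","scene","wrist"]:
    s=manip.sense();im,d=manip.get_image(n);cv2.imwrite(f"pics/{n}15.png",im);cm=manip.camera_model(n)
    R=Ro.from_quat(s["orientation"]).as_matrix()
    for k in("red","orange"):
        try:c,st,mm=centroid(masks(im)[k])
        except Exception:continue
        vv,uu=np.nonzero(mm&(d>0));P=[]
        for u,v in zip(uu,vv):
            if n=="wrist":o,r=wray((u,v),s,cm);ax=R@cm["tool_from_camera"][:3,2]
            else:o,r=pray((u,v),cm);ax=cm["R"][2]
            P.append(o+r*d[v,u]/(r@ax))
        if len(P)<5:continue
        P=np.array(P);b=(P[:,:2]-[.5828,-.0248])@np.array([-.289,-.957])-.0814
        print(n,k,len(P),"x rel pivot",np.percentile(b,[2,50,98]).round(4),"z",np.percentile(P[:,2],[2,50,98]).round(4),"angle",round(np.arctan2(np.median(P[:,2])-.08,-np.median(b)),3))
    if n!="wrist":
        im=im[90:330,170:380] if n=="side" else im[60:290,130:340]
        cv2.imwrite(f"pics/{n}15.png",cv2.resize(im,None,fx=2.5,fy=2.5,interpolation=cv2.INTER_CUBIC))
E
```

```text
time_s: 27.6
ee_pos: [0.5778, -0.0432, 0.3866]
orientation: [0.422, -0.568, 0.568, -0.422]
wrist_force: [0.3, 0.2, -0.5]
width: 0.0818
t 27.75 F tool [ 0.17 -0.11  0.15] sd [0.31 0.13 0.06] T [-0.028  0.006 -0.01 ] pos [ 0.5778 -0.0432  0.3866] w 0.0883
time_s: 28.35
ee_pos: [0.5778, -0.0432, 0.4816]
orientation: [0.421, -0.567, 0.568, -0.422]
wrist_force: [-0.5, -0.8, -0.2]
width: 0.088
scene red 284 x rel pivot [-0.0909 -0.0762 -0.0501] z [0.2029 0.2397 0.2701] angle 1.125
wrist red 1162 x rel pivot [-0.0878 -0.0763 -0.041 ] z [0.2127 0.2663 0.2707] angle 1.182
wrist orange 51 x rel pivot [-0.0206 -0.0188 -0.0174] z [0.1657 0.1675 0.1686] angle 1.359
```

View pics/side15.png

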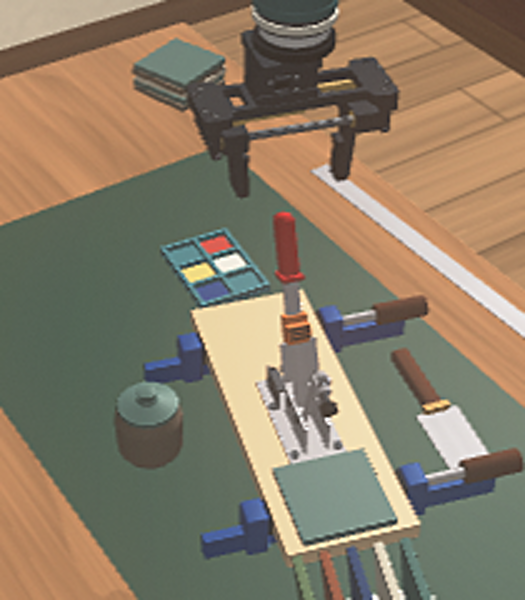

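View pics/scene15.png

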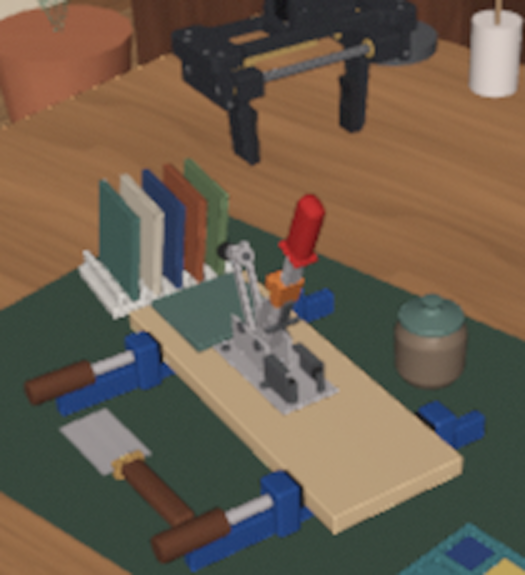

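Both views show the handle standing at about 1.15 rad by itself (its end 191 mm above the pivot; at 1.05 rad it would be at most 183 mm). The tile and bystanders are in place and the gripper is clear. Handing in.

```bash
python3 -m creep '0 0 0 0;0 0 0 0;0 0 0 0'; python3 -c "
from workcell import manip
print(manip.hand_in())"
```

```text
time_s: 28.8
ee_pos: [0.5777, -0.0432, 0.4809]
orientation: [-0.422, 0.568, -0.567, 0.421]
wrist_force: [-0.1, -0.8, 0.1]
width: 0.088
the job is handed in; nothing more can be done
None
```

The clamp is open, standing by itself, and the job was handed in at 28.8 s; no verdict came back.

**What I did:** I pinched the safety tab and drew it back. The buffer came at about 16.7 mm of travel, and I pressed it with roughly 9 to 10 N beyond the spring. Still holding the tab, I lifted the handle to about 0.43 rad and let the tab go. I then took the red grip, swung the handle up, released it and moved the gripper straight up.

**Last checks:**
- **Handle:** it stands at about 1.15 rad. Its end is 191 mm above the pivot, against at most 183 mm at 1.05 rad. Cruder estimates from single colour patches gave 1.13 and 1.18 (red grip) and 1.36 (orange tab, 51 pixels only, so I disregarded it).
- **Scene:** tile, jar, scraper, palette and rack look undisturbed in the last pictures. I judged this by eye and did not measure it to the millimetre.
- **Robot:** the gripper is about 95 mm above where it let go, with wrist force near zero.

**Uncertain:**
- **Buffer force:** the load on the keeper was inferred from the wrist force, not measured there. At the start of the lift the vertical force rose to about 14 N, more than the hinge alone explains. I put it down to friction at the buffer and twist between the pads.
- **Sudden drop:** at about 0.06 rad the buffer load fell away at once, and the gripper jumped back 1.5 mm. From there I kept the tab held back against the spring alone, and the lift went on freely.

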